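Tip steel offcuts through the scrap bin's sprung flap

TASK

Pick up the red hand pan with the two steel tube offcuts, push the scrap bin's yellow spring flap open with the pan's lip and tip both offcuts through it into the bin. Then set the empty red pan back down upright on the bench, with the flap sprung shut again. Leave the blue pan with the good brass bushings where it stands.

Things in the scene. Friction and masses are not known exactly. Their poses are not given: they have to be found in the camera images.
- red_pan: Red steel hand pan, loose, 0.3 kg full: box 100 (x) x 54 (y) x 45 high, walls 3, back wall at +x. Open at -x, where a spout 54 wide rises at 17.5 deg to the lip, its underside at (-107,0,18) mm. Origin: underside centre of the box, z up, near the balance point. Left or right of the bin, spout roughly to the robot's right. Grip its 54 mm width from above. Empties in 1 s at 45 deg, lip down.
- blue_pan: Blue pan of the same shape and size, with two brass bushings in it, on the other side of the bin. Origin and axes as for the red pan. Not to be moved.
- scrap_bin: Green steel box fixed on the bench, 200 (x) x 210 (y) x 140 high, floor and walls 4 thick. Origin: centre of its underside, z up; its -x axis points roughly to the robot's right. The flat top has an opening x -54 to +60, y -75 to +75 mm, shut by the yellow flap. Bench top is at z = 0.
- flap (a joint): Yellow flap 112 x 144 x 4 mm, flush with the bin's top (z 140), hinged along y at bin x = +60 mm (robot's left); its black-striped free edge at x = -53 swings down. Rad: 0 shut, 1.0 fully down; springs shut. At 75 mm from the hinge it takes 2 N to start, about 3 N at 0.5 rad (40 mm down). Push with the lip coming over the hinge side: offcuts then slide down it into the bin.
- offcut_a: Slice of square steel tube, 20 x 20 outside, wall 3, 16 high, dark grey, 30 g, loose in the red pan. Origin: centre of one open end (underside). Oiled: slides on slopes over about 13 to 19 deg, so carry the pan level.
- offcut_b: Second slice of the same kind in the red pan.
Not all that is in view belongs to the job. What is meant by the red_pan is not turquoise, and is the larger of those in its own colour.

How it is judged:
By the outcome, as a careful person would: the job done as asked, in the order asked, and still so for the second after the job is handed in, with the robot touching nothing.
It also fails if it takes over 56 s, if anything falls off the work surface, if the arm or the gripper's body presses on something with over 40 N, if the wrist force passes 120 N, or if a joint passes its speed limit or range.

ROBOT

A 6-joint arm with a two-finger parallel gripper is mounted at the origin on the work surface. World frame = base frame: x ahead of the robot, y to its left, z up, the work surface at z = 0. Lengths are in m, angles in rad, forces in N, time in s.
With the tool pointing down it reaches from about 0.35 to 0.775 m from the base axis. Payload 7.3 kg.
Tool frame: the origin (TCP) lies midway between the tips of the shut fingers; the grasp point (between the pads) lies 19 mm behind it (robot.tcp_to_grasp is the distance from the TCP to the grasp point, in m); z points along the fingers, y is the direction in which the jaws open and shut (so a half turn about z gives the same grasp; the last joint's range is limited). The gripper opens to 92 mm and grips with 3 to 60 N. Pads are 19 mm wide; open, the fingers measure 130 mm over their backs; the gripper's body (75 mm by 190 mm) begins 47 mm behind the grasp point.
Start: joints at [1.063, 0.342, 1.524, -0, 1.275, -0.146], TCP at [0.186, 0.491, 0.205] pointing down, gripper open.
Joint ranges: [-2.53, 2.53], [-0.77, 2.02], [0.04, 2.7], [-1, 4.14], [0.28, 2.66], [-3.11, 3.11]. Speed limits (rad/s): [2.57, 2.57, 3.14, 3.14, 3.14, 3.14].

INTERFACE

Orientations are given as [roll, pitch, yaw] about the fixed x, y, z axes, in that order (R = Rz(yaw) Ry(pitch) Rx(roll)).
In Python, from cell import status, read_camera, camera_info, ticket, robot gives the robot as it stands.
- The arm moves only by the tool jog_arm, never from a script. Its argument "plan" is a list that holds one entry, the list of rows, each a list of 7 numbers: the shift along the tool's x, y, z each as a share of 0.05 m, from -1 to 1, then the turn, a rotation vector about the tool's x, y, z each as a share of 0.15 rad, from -1 to 1, then the opening, from 0 (shut) to 1 (fully open). In form: [[[x, y, z, wx, wy, wz, hand], ...]]. A call has 1 to 20 rows; each row shifts and turns the commanded pose from where the row before left it, along the tool's axes as they then stand; what a row does not reach is not made up. A row lasts 1/8 s, in which the tool goes at most 62.5 mm and 10.7 degrees, less where a joint would pass 70% of its speed; a pose out of reach is approached as far as the arm can. A call with a number of a shift or a turn outside -1 to 1 is refused whole. A call with a gripper value outside its range is refused whole. The fingers move at their own pace and stop on an object; "squeeze" is the grip in N (left out, the last holds). Time passes only in rows, so rows that do not move let the fingers close. It gives the time, the measured TCP pose, the force and the opening at its end, in the units of the state.
- status.observe(): the state, without advancing time (a new reading comes with each control period).
- read_camera(name): name is "scene" or "top"; returns (picture, depth): 420x560x3 uint8, red, green, blue; 420x560 float32, m along the optical axis (not along the pixel's ray), 0 where there is no reading.
- camera_info(name): a dict with "mtx" (3x3 intrinsics, pixels), "distortion" ([k1, k2, p1, p2, k3] as OpenCV has them; the pictures are not rectified), "world_to_cam" (4x4, takes a point from world to camera coordinates). Camera axes: x right, y down, z forward; pixel columns grow to the right and rows downward; lengths in m; the calibration is good to about 2 mm. A picture is of the moment at which its call begins. camera_info takes no time and is no camera call.
- ticket.hand_in(): hands the job in, once; it reports no verdict.
The state is a dict: "time": time; "qpos": joint angles; "qvel": joint speeds; "joint_efforts": joint torques, N m; "tool_pos": TCP position; "tool_rot": TCP orientation; "contact_force": force on the tool from outside, world axes, zero at the start; "torque": the same for the moment, N m; "opening": finger opening in m.
Only numpy, scipy, OpenCV 4.12 (cv2) and the standard library are available. Lean on these libraries where they do the work, as an engineer would, in place of code of your own. Each camera call takes 0.05 s, during which the arm holds its last target.

## Working session

There is one attempt and no reset: what is moved stays moved. The work goes in short steps, Python scripts to look and compute and a tool call to move; the robot and the scene stay as the last step left them, time stands still between calls to the robot, and variables do not carry over. Pictures are saved under pics/ and viewed, and the job is handed in when it is done.

Besides the shell and the picture viewer there is one more tool, called as name([rows], argument=value, ...), one row to a line, values as JSON. jog_arm: Moves the arm, as the interface text tells. Its arguments: {"type":"object","properties":{"plan":{"type":"array"},"squeeze":{"type":"number"}},"required":["plan"]}

```bash
ls; mkdir -p pics; python3 - <<'E'
from cell import status, read_camera, camera_info, ticket, robot
import cv2,numpy as np
print(status.observe()); print([a for a in dir(robot) if a[0]!='_'])
for n in("scene","top"):
    p,d=read_camera(n); cv2.imwrite(f"pics/{n}0.png",p[:,:,::-1]); np.savez(f"{n}0.npz",p=p,d=d)
    i=camera_info(n); print(n,i)
E
```

```text
pics
{'time': 0.0, 'qpos': array([ 1.06299407e+00,  3.42758734e-01,  1.52498948e+00, -2.49352403e-05,
        1.27538780e+00, -1.45990152e-01]), 'qvel': array([ 0.00075104,  0.00132995,  0.00140696,  0.00078196,  0.00326625,
       -0.00037385]), 'joint_efforts': array([ 1.17484367e-03, -4.31249464e+01, -2.44212914e+01,  7.18196877e-02,
        5.59981016e-02, -1.49091438e-04]), 'tool_pos': array([0.18560673, 0.49064053, 0.2040359 ]), 'tool_rot': array([-3.14006224e+00, -2.00925490e-04,  2.77978767e+00]), 'contact_force': array([ 1.2608245 ,  0.35718693, -0.30129617]), 'torque': array([-0.06339589,  0.0390293 , -0.01002551]), 'opening': 0.09174351367991639}
['IKError', 'tcp_to_grasp']
scene {'mtx': array([[418.7478968 ,   0.        , 280.05535367],
       [  0.        , 418.7478968 , 213.6526652 ],
       [  0.        ,   0.        ,   1.        ]]), 'distortion': array([-0.04376265,  0.        ,  0.        ,  0.        ,  0.        ]), 'world_to_cam': array([[-0.45820632,  0.88883016, -0.00528404,  0.29971292],
       [ 0.76632894,  0.39202915, -0.50897259, -0.32072285],
       [-0.45031869, -0.23726377, -0.86076651,  1.56164279],
       [ 0.        ,  0.        ,  0.        ,  1.        ]])}
top {'mtx': array([[455.11621478,   0.        , 281.48473814],
       [  0.        , 455.11621478, 212.85891981],
       [  0.        ,   0.        ,   1.        ]]), 'distortion': array([0.0200007, 0.       , 0.       , 0.       , 0.       ]), 'world_to_cam': array([[-0.0078989 , -0.99983341,  0.01645502, -0.06942545],
       [-0.9823045 ,  0.004679  , -0.18723243,  0.56046463],
       [ 0.18712425, -0.01764277, -0.98217781,  1.10447753],
       [ 0.        ,  0.        ,  0.        ,  1.        ]])}
```

View pics/scene0.png

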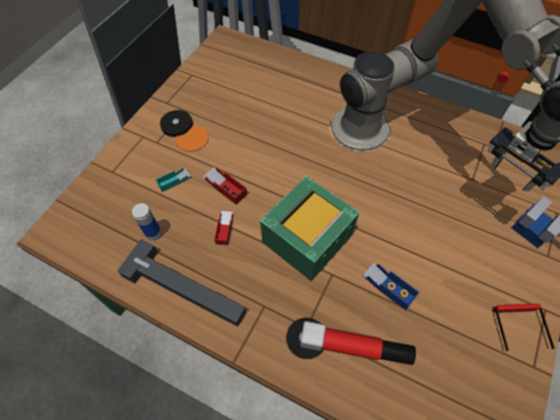

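View pics/top0.png

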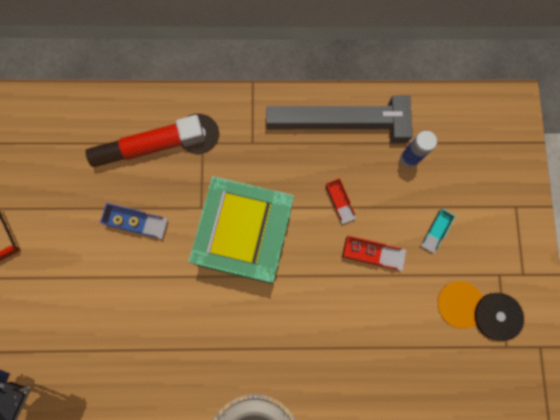

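```bash
python3 - <<'E'
import cv2,numpy as np
a=np.load('top0.npz')['p'];b=np.load('scene0.npz')['p']
A=cv2.resize(a[170:290,180:300,::-1],(480,480),interpolation=2)
C=cv2.resize(a[170:290,320:420,::-1],(400,480),interpolation=2)
B=cv2.resize(b[150:290,200:370,::-1],(583,480),interpolation=2)
cv2.imwrite('pics/z1.png',B);cv2.imwrite('pics/z2.png',np.hstack([A,C])[:, :800])
E
```

```text
(no output)
```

View pics/z1.png

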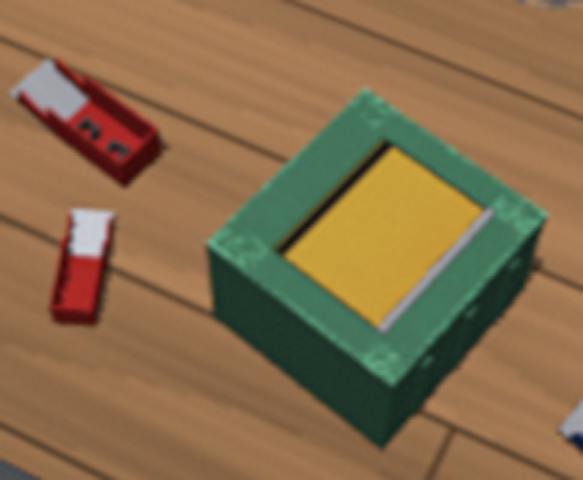

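View pics/z2.png

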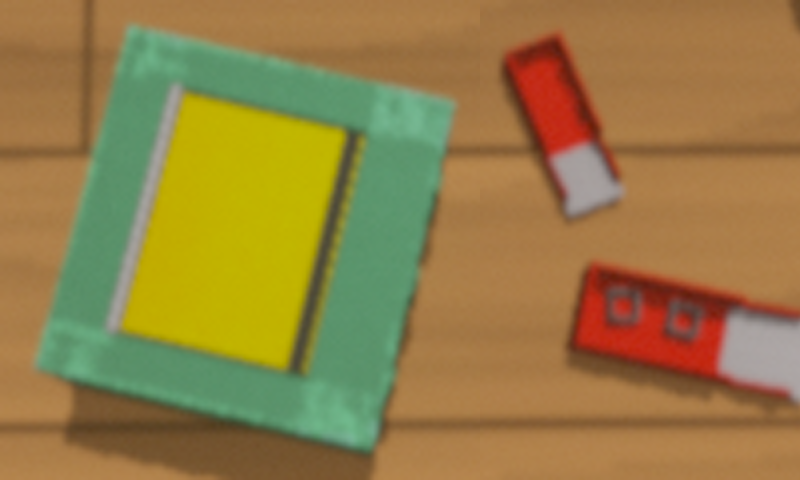

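```bash
cat > h.py <<'E'
import cv2,numpy as np
from cell import camera_info
def rays(n,uv):
    i=camera_info(n);T=i['world_to_cam'];uv=np.asarray(uv,float).reshape(-1,1,2)
    k=cv2.undistortPoints(uv,i['mtx'],i['distortion'])[:,0]
    R=T[:3,:3];c=-R.T@T[:3,3];d=np.c_[k,np.ones(len(k))]@R
    return c,d
def onplane(n,uv,z):
    c,d=rays(n,uv);return c+d*((z-c[2])/d[:,2])[:,None]
def pts(n,p,d,mask):
    v,u=np.nonzero(mask&(d>0));c,r=rays(n,np.c_[u,v]);return c+r*d[v,u][:,None],u,v
def proj(n,P):
    i=camera_info(n);T=i['world_to_cam'];r,_=cv2.Rodrigues(T[:3,:3])
    return cv2.projectPoints(np.asarray(P,float).reshape(-1,1,3),r,T[:3,3],i['mtx'],i['distortion'])[0][:,0]
def hsv(p): return cv2.cvtColor(p,cv2.COLOR_RGB2HSV)
def comps(m):
    n,l,s,c=cv2.connectedComponentsWithStats(m.astype(np.uint8),connectivity=8);return [(i,s[i],c[i]) for i in range(1,n) if s[i,4]>40],l
E
python3 - <<'E'
from h import *
for n in('top','scene'):
    z=np.load(n+'0.npz');p,d=z['p'],z['d'];H=hsv(p);h,s,v=[H[...,k].astype(int) for k in range(3)]
    print(n,'cam',rays(n,[[280,210]])[0])
    for name,m in(('red',((h<8)|(h>172))&(s>150)&(v>60)),('blue',(h>105)&(h<130)&(s>120)&(v>40)),('green',(h>60)&(h<90)&(s>60)&(v>(120 if n=='top' else 75))),('yellow',(h>18)&(h<33)&(s>150)&(v>120))):
        C,l=comps(m)
        for i,st,c in C:
            P,_,_=pts(n,p,d,l==i)
            print(name,st,c.round(),P.mean(0).round(3),'zpct',np.percentile(P[:,2],[2,50,98]).round(4))
            if name=='green' and st[4]>1500:
                cn=max(cv2.findContours((l==i).astype(np.uint8),0,1)[0],key=cv2.contourArea)
                q=onplane(n,cn[:,0],.14)
                r=cv2.minAreaRect((q[:,:2]*1000).astype(np.float32));print('  BIN rect mm',r)
            if name=='yellow' and st[4]>500:
                cn=max(cv2.findContours((l==i).astype(np.uint8),0,1)[0],key=cv2.contourArea)
                q=onplane(n,cn[:,0],.14)
                print('  FLAP rect mm',cv2.minAreaRect((q[:,:2]*1000).astype(np.float32)))
E
```

```text
top cam [ 0.34332402 -0.05255025  1.19087287]
red [ 117  124   66   35 1316] [149. 142.] [0.75  0.27  0.055] zpct [0.0334 0.0571 0.0646]
red [326 179  25  32 420] [338. 194.] [ 0.62  -0.224  0.008] zpct [-0.0028  0.0036  0.0339]
red [343 236  57  31 680] [363. 251.] [ 0.467 -0.285  0.014] zpct [-0.0011  0.0052  0.046 ]
red [  0 245  18  15 128] [  7. 251.] [0.469 0.614 0.034] zpct [0.0166 0.0363 0.0432]
blue [108 211  37  21 240] [127. 222.] [0.548 0.331 0.007] zpct [-0.0029  0.0021  0.0454]
green [ 190  177  103  105 4070] [244. 231.] [0.502 0.016 0.139] zpct [0.1345 0.1393 0.1431]
  BIN rect mm ((507.07391357421875, 20.952865600585938), (198.38479614257812, 208.75758361816406), 76.1771011352539)
green [427 213  22  27 293] [439. 227.] [ 0.53  -0.49   0.004] zpct [-0.0024  0.0025  0.0315]
yellow [ 211  193   56   69 2645] [238. 227.] [0.51  0.03  0.138] zpct [0.1348 0.1393 0.1435]
  FLAP rect mm ((510.6603088378906, 29.155174255371094), (99.76953125, 145.9499969482422), 76.07170867919922)
yellow [439 282  33  33 278] [448. 296.] [ 0.351 -0.502  0.003] zpct [-0.0011  0.0035  0.0076]

[... 939 characters left out ...]
0.0471 0.0536]
blue [140 218  19  19 202] [150. 229.] [ 0.731 -0.403  0.071] zpct [0.035  0.072  0.1056]
blue [367 265  51  44 627] [396. 289.] [0.552 0.328 0.021] zpct [-0.0001  0.0211  0.0466]
green [160 175  18  12  79] [168. 181.] [ 0.531 -0.493  0.013] zpct [0.0008 0.0069 0.0364]
green [ 261  176   98   87 2487] [308. 219.] [0.519 0.022 0.141] zpct [0.1357 0.1413 0.1455]
  BIN rect mm ((512.238525390625, 25.984512329101562), (206.1234588623047, 210.95849609375), 76.18653869628906)
yellow [ 283  193   57   52 1478] [311. 218.] [0.513 0.029 0.141] zpct [0.1369 0.1413 0.1455]
  FLAP rect mm ((511.0376281738281, 29.392539978027344), (96.81532287597656, 145.1134490966797), 76.20040893554688)
```

```bash
python3 - <<'E'
from h import *
for n,roi in(('top',(330,420,225,285)),('scene',(195,260,155,215))):
    z=np.load(n+'0.npz');p,d=z['p'],z['d'];H=hsv(p);h,s,v=[H[...,k].astype(int) for k in range(3)]
    yy,xx=np.mgrid[:420,:560];R=(xx>roi[0])&(xx<roi[1])&(yy>roi[2])&(yy<roi[3])
    red=R&(((h<8)|(h>172))&(s>120)&(v>40)); grey=R&(s<60)&(v>110)
    P,_,_=pts(n,p,d,red); r=P[(P[:,2]>.03)]; print(n,'red>30mm',len(r)); 
    rc=cv2.minAreaRect((r[:,:2]*1000).astype(np.float32));print(' rim rect',rc)
    Q,_,_=pts(n,p,d,grey);Q=Q[Q[:,2]>-.01];print(' grey',len(Q),Q.mean(0).round(4));print(' ',cv2.minAreaRect((Q[:,:2]*1000).astype(np.float32)))
    # contour of everything (red+grey) on z plane 45
    m=((red|grey)*1).astype(np.uint8);cn=max(cv2.findContours(red.astype(np.uint8),0,1)[0],key=cv2.contourArea)
    for zz in(.045,.03,0):
        q=onplane(n,cn[:,0],zz);print(' cont',zz,cv2.minAreaRect((q[:,:2]*1000).astype(np.float32)))
    print(' depth z of edge:',np.percentile(P[:,2],[1,10,50,90,99]).round(3))
    # offcuts
    dk=R&(s<90)&(v<110)
    for i,st,c in comps(dk)[0]: print('dark',st,onplane(n,[c],.016).round(3))
    x0,x1,y0,y1=roi; cv2.imwrite(f'pics/pan_{n}.png',cv2.resize(p[y0:y1,x0:x1,::-1],None,fx=7,fy=7,interpolation=cv2.INTER_NEAREST))
E
```

```text
top red>30mm 148
 rim rect ((462.0339050292969, -300.46356201171875), (136.10797119140625, 52.05789566040039), 76.86090087890625)
 grey 399 [ 0.4491 -0.3622  0.0125]
  ((448.1751708984375, -363.4693603515625), (61.349365234375, 52.72652816772461), 78.27819061279297)
 cont 0.045 ((460.0084228515625, -298.804931640625), (137.39793395996094, 56.04848098754883), 76.62986755371094)
 cont 0.03 ((461.5358581542969, -302.02850341796875), (139.19654846191406, 56.78219223022461), 76.62984466552734)
 cont 0 ((464.59075927734375, -308.47564697265625), (142.79373168945312, 58.249603271484375), 76.62987518310547)
 depth z of edge: [-0.002  0.001  0.006  0.042  0.047]
scene red>30mm 188
 rim rect ((496.7281188964844, -310.2267150878906), (143.01251220703125, 123.04551696777344), 76.19559478759766)
 grey 234 [ 0.465  -0.3404  0.0157]
  ((485.68475341796875, -313.84503173828125), (222.2366485595703, 64.7732925415039), 53.753849029541016)
 cont 0.045 ((471.7948913574219, -293.5221862792969), (153.30502319335938, 69.12484741210938), 75.38119506835938)
 cont 0.03 ((463.6912841796875, -300.42364501953125), (155.3265380859375, 70.03631591796875), 75.38121032714844)
 cont 0 ((447.4841003417969, -314.2264404296875), (159.36956787109375, 71.85932159423828), 75.38123321533203)
 depth z of edge: [0.001 0.004 0.022 0.045 0.05 ]
```

View pics/pan_top.png

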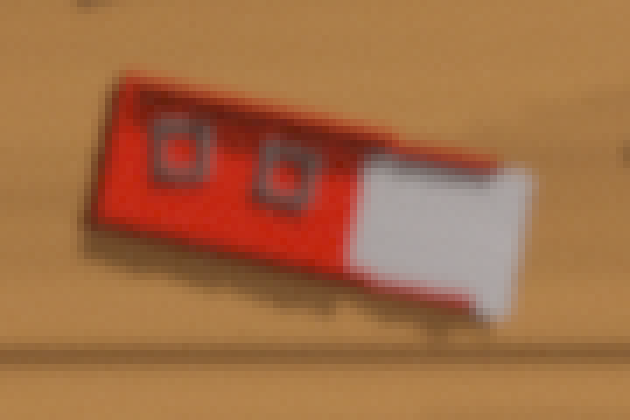

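View pics/pan_scene.png

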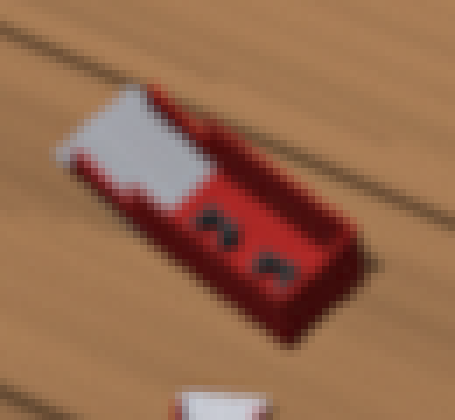

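```bash
cat > plan.py <<'E'
import numpy as np,json
from scipy.spatial.transform import Rotation as Ro, Slerp
def plan(p,R,wps,hand):
    """wps: list of (pos, Rot, nrows). returns rows; each row heads for the interpolated pose"""
    out=[];p=np.array(p,float)
    for P,Q,n in wps:
        p0=p.copy();S=Slerp([0,1],Ro.concatenate([R,Q]))
        for k in range(1,n+1):
            t=k/n;tp=p0+(np.array(P)-p0)*t;tr=S(t)
            s=(R.inv().apply(tp-p)/.05).round(2); w=((R.inv()*tr).as_rotvec()/.15).round(2)
            if max(abs(s).max(),abs(w).max())>1: print('OVER',k,s,w)
            out.append([*s.tolist(),*w.tolist(),hand]); p=p+R.apply(s*.05); R=R*Ro.from_rotvec(w*.15)
    print(json.dumps([[[round(x,2)+0.0 for x in r] for r in out]])); print('end',p.round(4),R.as_euler('xyz').round(4),len(out))
def cur():
    from cell import status
    o=status.observe();return o['tool_pos'],Ro.from_euler('xyz',o['tool_rot'])
def down(yaw,tilt=0): return Ro.from_euler('z',yaw)*Ro.from_euler('x',np.pi)*Ro.from_euler('y',tilt)
E
python3 - <<'E'
from plan import *
p,R=cur()
plan([.1856,.4906,.204],R,[([.40,.12,.21],down(2.1),10),([.466,-.284,.15],down(1.34),10)],1)
E
```

```text
[[[-0.66, -0.54, -0.01, 0.0, 0.0, 0.45, 1.0], [-0.7, -0.5, -0.01, 0.0, 0.0, 0.46, 1.0], [-0.73, -0.44, -0.01, 0.0, 0.0, 0.45, 1.0], [-0.76, -0.4, -0.02, 0.0, 0.0, 0.45, 1.0], [-0.79, -0.34, -0.01, 0.0, 0.0, 0.46, 1.0], [-0.8, -0.29, -0.01, -0.01, 0.0, 0.45, 1.0], [-0.83, -0.23, -0.01, 0.0, 0.0, 0.45, 1.0], [-0.83, -0.18, -0.01, 0.0, 0.0, 0.46, 1.0], [-0.85, -0.12, -0.01, 0.0, 0.0, 0.45, 1.0], [-0.86, -0.06, -0.02, 0.0, 0.0, 0.45, 1.0], [-0.76, -0.29, 0.12, 0.0, 0.0, 0.51, 1.0], [-0.79, -0.24, 0.12, 0.0, 0.0, 0.5, 1.0], [-0.8, -0.18, 0.12, 0.0, 0.0, 0.51, 1.0], [-0.81, -0.11, 0.12, 0.0, 0.0, 0.51, 1.0], [-0.81, -0.05, 0.12, 0.0, 0.0, 0.5, 1.0], [-0.82, 0.01, 0.12, 0.0, 0.0, 0.51, 1.0], [-0.82, 0.07, 0.12, 0.0, 0.0, 0.51, 1.0], [-0.81, 0.13, 0.12, 0.0, 0.0, 0.51, 1.0], [-0.79, 0.2, 0.13, 0.0, 0.0, 0.5, 1.0], [-0.78, 0.25, 0.12, 0.0, 0.0, 0.51, 1.0]]]
end [ 0.4659 -0.284   0.1498] [3.1412 0.     1.3398] 20
```

jog_arm([
  [[-0.66,-0.54,-0.01,0,0,0.45,1],[-0.7,-0.5,-0.01,0,0,0.46,1],[-0.73,-0.44,-0.01,0,0,0.45,1],[-0.76,-0.4,-0.02,0,0,0.45,1],[-0.79,-0.34,-0.01,0,0,0.46,1],[-0.8,-0.29,-0.01,-0.01,0,0.45,1],[-0.83,-0.23,-0.01,0,0,0.45,1],[-0.83,-0.18,-0.01,0,0,0.46,1],[-0.85,-0.12,-0.01,0,0,0.45,1],[-0.86,-0.06,-0.02,0,0,0.45,1],[-0.76,-0.29,0.12,0,0,0.51,1],[-0.79,-0.24,0.12,0,0,0.5,1],[-0.8,-0.18,0.12,0,0,0.51,1],[-0.81,-0.11,0.12,0,0,0.51,1],[-0.81,-0.05,0.12,0,0,0.5,1],[-0.82,0.01,0.12,0,0,0.51,1],[-0.82,0.07,0.12,0,0,0.51,1],[-0.81,0.13,0.12,0,0,0.51,1],[-0.79,0.2,0.13,0,0,0.5,1],[-0.78,0.25,0.12,0,0,0.51,1]],
])

```text
time: 2.6
tool_pos: [0.466, -0.2847, 0.1491]
tool_rot: [3.142, -0.002, 1.337]
contact_force: [0.2, -0.5, 0.4]
opening: 0.0919
```

jog_arm([
  [[0,0,0,0,0,0,1],[0,0,0,0,0,0,1]],
])

```text
time: 2.85
tool_pos: [0.4657, -0.2829, 0.1493]
tool_rot: [-3.141, -0.002, 1.34]
contact_force: [-0.2, 0.1, 0.7]
opening: 0.0917
```

```bash
python3 - <<'E'
from cell import *
import cv2
from plan import *
print(status.observe())
p,d=read_camera('scene');cv2.imwrite('pics/s1.png',p[:,:,::-1])
p,R=cur();plan(p,R,[([.466,-.284,.010],down(1.34),8)],1)
E
```

```text
{'time': 2.85, 'qpos': array([-0.68762689,  0.42849819,  1.55232081,  0.00201412,  1.16225145,
       -0.45777353]), 'qvel': array([ 0.01782787, -0.01674228,  0.00615265, -0.00065716, -0.00080497,
        0.00048207]), 'joint_efforts': array([-8.18066429e-01, -4.54786205e+01, -2.33124447e+01,  6.32059848e-03,
        1.96766260e-02,  5.34639825e-03]), 'tool_pos': array([ 0.46573409, -0.28285212,  0.14928912]), 'tool_rot': array([-3.14108271e+00, -2.31042959e-03,  1.34014086e+00]), 'contact_force': array([-0.17682366,  0.10767799,  0.74096102]), 'torque': array([-0.09119105,  0.06187924, -0.02311762]), 'opening': 0.091710525926867}
[[[0.0, 0.0, 0.35, 0.0, 0.0, 0.0, 1.0], [-0.01, 0.0, 0.35, 0.0, 0.0, 0.0, 1.0], [0.0, 0.0, 0.35, 0.0, -0.01, 0.0, 1.0], [-0.01, 0.0, 0.35, 0.0, 0.0, 0.0, 1.0], [0.0, 0.01, 0.35, 0.0, 0.0, 0.0, 1.0], [0.0, 0.0, 0.34, 0.0, 0.0, 0.0, 1.0], [-0.01, 0.0, 0.35, 0.0, 0.0, 0.0, 1.0], [0.0, 0.0, 0.35, 0.0, 0.0, 0.01, 1.0]]]
end [ 0.4661 -0.284   0.0101] [ 3.1415e+00 -5.0000e-04  1.3393e+00] 8
```

View pics/s1.png

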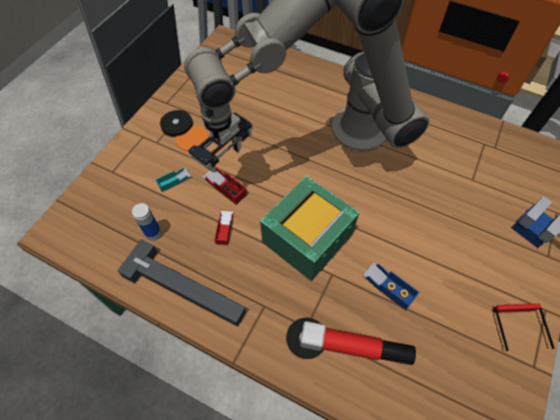

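The gripper is above the red pan (about pixel 225,150, pan at 225,187), and its jaws lie across the pan's width. I'll descend.

jog_arm([
  [[0,0,0.5,0,0,0,1],[0,0,0.5,0,0,0,1],[0,0,0.5,0,0,0,1],[0,0,0.5,0,0,0,1],[-0.02,0,0.4,0,0,0,1],[0,0,0.26,0,0,0,1],[0,0,0.12,0,0,0,1],[0,0,0,0,0,0,1]],
])

```text
time: 3.9
tool_pos: [0.4662, -0.2841, 0.0109]
tool_rot: [3.141, -0.001, 1.34]
contact_force: [-0.9, -0.4, 0.5]
opening: 0.0915
```

jog_arm([
  [[0,0,0,0,0,0,0.4],[0,0,0,0,0,0,0.4],[0,0,0,0,0,0,0.4],[0,0,0,0,0,0,0.4],[0,0,0,0,0,0,0.4],[0,0,0,0,0,0,0.4]],
], squeeze=30)

```text
time: 4.65
tool_pos: [0.4662, -0.2844, 0.0109]
tool_rot: [3.141, -0.001, 1.34]
contact_force: [0.8, -0.8, 1.5]
opening: 0.0538
```

jog_arm([
  [[0,0,-0.15,0,0,0,0.4],[0,0,-0.3,0,0,0,0.4],[0,0,-0.45,0,0,0,0.4],[0,0,-0.6,0,0,0,0.4],[0,0,-0.6,0,0,0,0.4],[0,0,-0.6,0,0,0,0.4],[0,0,-0.6,0,0,0,0.4],[0,0,-0.45,0,0,0,0.4],[0,0,-0.3,0,0,0,0.4],[0,0,-0.15,0,0,0,0.4],[0,0,0,0,0,0,0.4]],
])

```text
time: 6.02
tool_pos: [0.4658, -0.2845, 0.2208]
tool_rot: [3.141, -0.001, 1.34]
contact_force: [0.5, -0.4, -1.8]
opening: 0.0535
```

```bash
python3 - <<'E'
from cell import *
import cv2
from h import *
print(status.observe()['tool_pos'],status.observe()['tool_rot'])
for n in('scene','top'):
    p,d=read_camera(n);np.savez(n+'2.npz',p=p,d=d)
    t=status.observe()['tool_pos'];u,v=proj(n,[t])[0].astype(int);print(n,u,v)
    cv2.imwrite(f'pics/{n}2.png',cv2.resize(p[max(v-70,0):v+70,max(u-80,0):u+80,::-1],None,fx=4,fy=4,interpolation=2))
E
```

```text
[ 0.46579526 -0.28453392  0.2207825 ] [ 3.14080500e+00 -1.34311136e-03  1.33980131e+00]
scene 223 149
top 381 241
```

View pics/scene2.png

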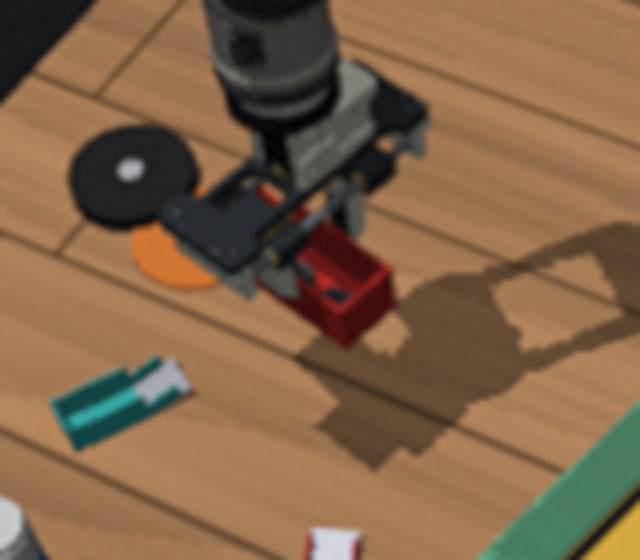

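View pics/top2.png

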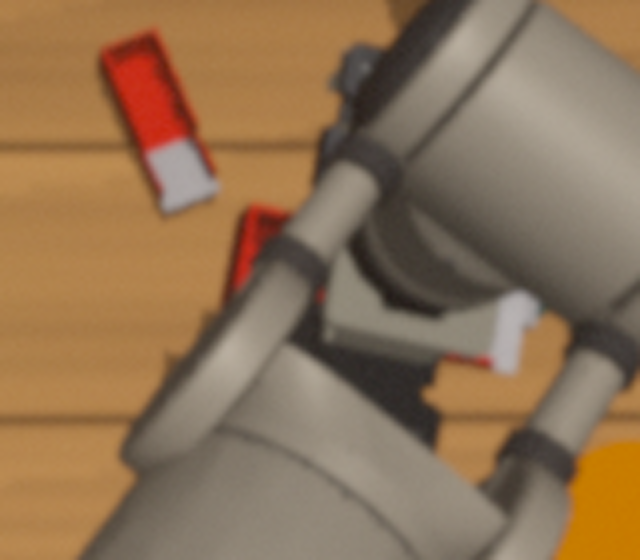

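```bash
python3 - <<'E'
from h import *
from plan import *
T=np.array([.4658,-.2845,.2208]);R=down(1.34)
z=np.load('top2.npz');p,d=z['p'],z['d'];H=hsv(p);h,s,v=[H[...,k].astype(int) for k in range(3)]
yy,xx=np.mgrid[:420,:560]
g=(xx>422)&(xx<437)&(yy>243)&(yy<266)&(s<60)&(v>150)
P,_,_=pts('top',p,d,g);L=R.inv().apply(P-T)*1000
L=L[(L[:,2]<60)&(L[:,2]>-50)];print('lip grey',len(L),np.percentile(L,[2,50,98],axis=0).round(1))
r=((h<8)|(h>172))&(s>120)&(v>40)
m=r&(xx>355)&(xx<385)&(yy>220)&(yy<250)
P,_,_=pts('top',p,d,m);L=R.inv().apply(P-T)*1000;print('back red',len(L),np.percentile(L,[2,50,98],axis=0).round(1))
z=np.load('scene2.npz');p,d=z['p'],z['d'];H=hsv(p);h,s,v=[H[...,k].astype(int) for k in range(3)]
r=((h<8)|(h>172))&(s>120)&(v>40)
m=r&(xx>205)&(xx<245)&(yy>120)&(yy<170)
P,_,_=pts('scene',p,d,m);L=R.inv().apply(P-T)*1000;print('back red scene',len(L),np.percentile(L,[2,50,98],axis=0).round(1))
b=L[L[:,0]>30];print('back end z: ',np.percentile(b[:,2],[2,98]), 'y',np.percentile(b[:,1],[2,98]))
E
```

```text
lip grey 118 [[-104.6  -26.   -11.2]
 [ -99.    -6.8   -6.7]
 [ -92.8   13.2   -3.2]]
back red 153 [[  22.9  -71.2 -369.5]
 [  48.6    9.1  -26.3]
 [ 100.6   24.9   10.1]]
back red scene 533 [[ -72.8  -26.5 -100.4]
 [  18.5   -9.8  -13.1]
 [  52.8   29.7    8.7]]
back end z:  [-97.39024606   6.20533606] y [-24.99907676  33.62858524]
```

```bash
cat >> plan.py <<'E'
BO=np.array([.507,.021]);BY=1.33
def bin2w(bx,z,by=0): 
    c,s=np.cos(BY),np.sin(BY);return np.array([BO[0]+c*bx-s*by,BO[1]+s*bx+c*by,z])
def lip(bx,z,th,by=0):
    c,s=np.cos(th),np.sin(th);return bin2w(bx+.106*c+.007*s,z+.106*s-.007*c,by),down(BY,th)
E
python3 - <<'E'
from plan import *
p,R=cur();p0=p.copy()
e=bin2w(.084,.22);w=np.cumsum([.25,.5,.75]+[.807]*6+[.75,.5,.25]);w/=w[-1]
plan(p,R,[(p0+(e-p0)*t,down(1.34-.01*t),1) for t in w],.4);
for th in (0,20): print(lip(-.022,.15,np.radians(th))[0])
E
```

```text
[[[0.25, -0.02, 0.0, -0.01, -0.01, 0.0, 0.4], [0.5, -0.03, 0.0, 0.0, 0.0, 0.01, 0.4], [0.74, -0.06, 0.0, 0.0, 0.0, 0.0, 0.4], [0.81, -0.06, 0.0, 0.0, 0.0, 0.01, 0.4], [0.8, -0.06, 0.0, 0.0, 0.0, 0.01, 0.4], [0.81, -0.06, 0.0, 0.0, 0.0, 0.0, 0.4], [0.8, -0.07, 0.0, 0.0, 0.0, 0.01, 0.4], [0.8, -0.06, 0.0, 0.0, 0.0, 0.01, 0.4], [0.81, -0.07, 0.0, 0.0, 0.0, 0.0, 0.4], [0.74, -0.06, 0.0, 0.0, 0.0, 0.01, 0.4], [0.5, -0.04, 0.0, 0.0, 0.0, 0.0, 0.4], [0.25, -0.02, 0.0, 0.0, 0.0, 0.01, 0.4]]]
end [0.5269 0.1026 0.2201] [ 3.1409e+00 -7.0000e-04  1.3293e+00] 12
[0.52703199 0.10257646 0.143     ]
[0.52607846 0.09869338 0.17967629]
```

jog_arm([
  [[0.25,-0.02,0,0,0,0,0.4],[0.5,-0.03,0,0,0,0.01,0.4],[0.74,-0.06,0,0,0,0,0.4],[0.81,-0.06,0,0,0,0.01,0.4],[0.8,-0.06,0,0,0,0.01,0.4],[0.81,-0.06,0,0,0,0,0.4],[0.8,-0.07,0,0,0,0.01,0.4],[0.8,-0.06,0,0,0,0.01,0.4],[0.81,-0.07,0,0,0,0,0.4],[0.74,-0.06,0,0,0,0.01,0.4],[0.5,-0.04,0,0,0,0,0.4],[0.25,-0.02,0,0,0,0.01,0.4],[0,0,0,0,0,0,0.4]],
])

```text
time: 7.75
tool_pos: [0.527, 0.1028, 0.2209]
tool_rot: [3.141, -0.001, 1.331]
contact_force: [0.0, -0.3, -2.4]
opening: 0.0537
```

```bash
python3 - <<'E'
from cell import *
import cv2
from plan import *
p,R=cur();print(status.observe()['qpos'].round(3))
a,d=read_camera('scene');cv2.imwrite('pics/s3.png',a[:,:,::-1])
r=np.radians
plan(p,R,[(*lip(-.022,.155,r(18)),6)],.4)
plan(*lip(-.022,.155,r(18)),[(*lip(-.022,z,r(t)),1) for t,z in((22,.145),(27,.135),(33,.122),(39,.11),(45,.101),(50,.095))],.4)
E
```

```text
[4.900e-02 3.510e-01 1.464e+00 1.000e-03 1.325e+00 2.890e-01]
[[[-0.01, 0.0, 0.13, 0.0, 0.35, 0.0, 0.4], [-0.02, 0.0, 0.13, 0.0, 0.35, 0.0, 0.4], [-0.02, 0.0, 0.14, 0.0, 0.34, 0.0, 0.4], [-0.04, 0.0, 0.12, 0.0, 0.35, 0.0, 0.4], [-0.03, 0.0, 0.13, 0.0, 0.35, 0.0, 0.4], [-0.05, 0.0, 0.13, 0.0, 0.35, 0.0, 0.4]]]
end [0.5262 0.0996 0.181 ] [ 3.1415 -0.3145  1.3307] 6
[[[-0.06, 0.0, 0.04, 0.0, 0.47, 0.0, 0.4], [-0.07, 0.0, 0.0, 0.0, 0.58, 0.0, 0.4], [-0.11, 0.0, 0.01, 0.0, 0.7, 0.0, 0.4], [-0.13, 0.0, -0.02, 0.0, 0.69, 0.0, 0.4], [-0.11, 0.0, -0.08, 0.0, 0.7, 0.0, 0.4], [-0.08, 0.0, -0.1, 0.0, 0.58, 0.0, 0.4]]]
end [0.5193 0.0712 0.1717] [ 3.1416 -0.8722  1.33  ] 6
```

View pics/s3.png

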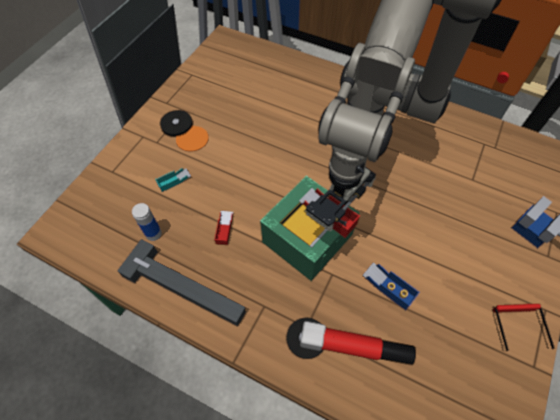

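The pan is held level over the hinge side of the bin. Its back is near pixel (345,220) and its lip is over the flap. Next I tilt, touch, push and tip.

jog_arm([
  [[-0.01,0,0.13,0,0.35,0,0.4],[-0.02,0,0.13,0,0.35,0,0.4],[-0.02,0,0.14,0,0.34,0,0.4],[-0.04,0,0.12,0,0.35,0,0.4],[-0.03,0,0.13,0,0.35,0,0.4],[-0.05,0,0.13,0,0.35,0,0.4],[-0.06,0,0.04,0,0.47,0,0.4],[-0.07,0,0,0,0.58,0,0.4],[-0.11,0,0.01,0,0.7,0,0.4],[-0.13,0,-0.02,0,0.69,0,0.4],[-0.11,0,-0.08,0,0.7,0,0.4],[-0.08,0,-0.1,0,0.58,0,0.4],[0,0,0,0,0,0,0.4],[0,0,0,0,0,0,0.4],[0,0,0,0,0,0,0.4],[0,0,0,0,0,0,0.4]],
])

```text
time: 9.8
tool_pos: [0.5197, 0.071, 0.1722]
tool_rot: [3.138, -0.872, 1.333]
contact_force: [-0.7, -0.5, 0.2]
opening: 0.0538
```

```bash
python3 - <<'E'
from cell import *
import cv2
from plan import *
p,R=cur();o=status.observe();print(o['qpos'].round(3),o['contact_force'],o['torque'])
A=[]
for n,(x0,x1,y0,y1) in(('scene',(230,400,140,290)),('top',(150,320,130,280))):
    a,d=read_camera(n);np.savez(n+'4.npz',p=a,d=d);A.append(cv2.resize(a[y0:y1,x0:x1,::-1],(400,353),interpolation=2))
cv2.imwrite('pics/s4.png',np.hstack(A))
E
```

```text
[-0.534  0.47   1.813  0.86   1.314 -0.726] [-0.72807641 -0.45397071  0.18980381] [-1.06306298  0.28370355 -0.00662965]
```

View pics/s4.png

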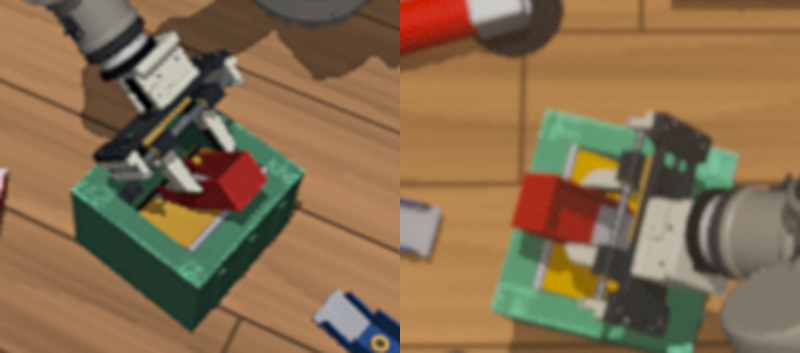

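jog_arm([
  [[0,0,0,0,0,0,0.4],[0,0,0,0,0,0,0.4],[0,0,0,0,0,0,0.4],[0,0,0,0,0,0,0.4],[0,0,0,0,0,0,0.4],[0,0,0,0,0,0,0.4]],
])

```text
time: 10.65
tool_pos: [0.5196, 0.0706, 0.1719]
tool_rot: [3.14, -0.873, 1.33]
contact_force: [1.7, -1.0, 0.5]
opening: 0.054
```

```bash
python3 - <<'E'
from cell import *
import cv2
from plan import *
A=[]
for n,(x0,x1,y0,y1) in(('scene',(255,365,175,265)),('top',(185,295,170,260))):
    a,d=read_camera(n);A.append(cv2.resize(a[y0:y1,x0:x1,::-1],(400,327),interpolation=2))
cv2.imwrite('pics/s5.png',np.vstack(A))
E
```

```text
(no output)
```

View pics/s5.png

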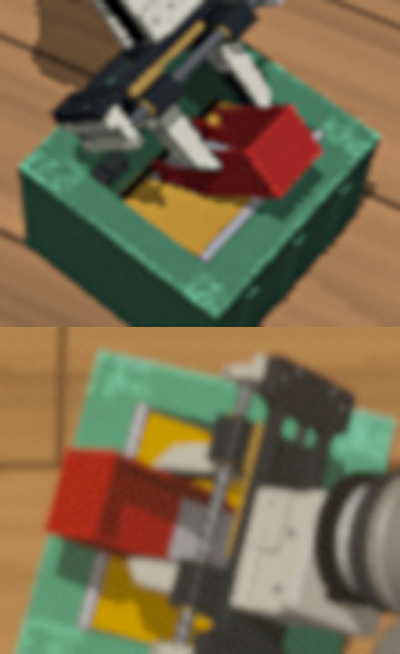

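```bash
python3 - <<'E'
from plan import *
r=np.radians
S=(lip(-.022,.095,r(50)))
plan(*S,[(*lip(-.022,.086,r(57)),2)],.4)
plan(*lip(-.022,.086,r(57)),[(*lip(-.020,.12,r(50)),3),(*lip(-.015,.165,r(40)),4),(*lip(-.01,.205,r(20)),5),(*lip(-.005,.22,r(0)),5)],.4)
E
```

```text
[[[-0.07, 0.0, -0.07, 0.0, 0.41, 0.0, 0.4], [-0.06, 0.0, -0.08, 0.0, 0.4, 0.0, 0.4]]]
end [0.5169 0.0614 0.1712] [ 3.1416 -0.9942  1.33  ] 2
[[[0.19, 0.0, -0.03, 0.0, -0.27, 0.0, 0.4], [0.18, 0.0, -0.03, 0.0, -0.27, 0.0, 0.4], [0.19, 0.0, -0.04, 0.0, -0.27, 0.0, 0.4], [0.17, 0.0, -0.03, 0.0, -0.29, 0.0, 0.4], [0.17, 0.0, -0.05, 0.0, -0.29, 0.0, 0.4], [0.17, 0.0, -0.05, 0.0, -0.3, 0.0, 0.4], [0.17, 0.0, -0.05, 0.0, -0.29, 0.0, 0.4], [0.08, 0.0, 0.03, 0.0, -0.47, 0.0, 0.4], [0.09, 0.0, 0.03, 0.0, -0.46, 0.0, 0.4], [0.09, 0.0, 0.02, 0.0, -0.47, 0.0, 0.4], [0.08, 0.0, 0.02, 0.0, -0.46, 0.0, 0.4], [0.09, 0.0, 0.0, 0.0, -0.47, 0.0, 0.4], [0.0, 0.0, 0.09, 0.0, -0.46, 0.0, 0.4], [0.02, 0.0, 0.1, 0.0, -0.47, 0.0, 0.4], [0.01, 0.0, 0.09, 0.0, -0.46, 0.0, 0.4], [0.03, 0.0, 0.09, 0.0, -0.47, 0.0, 0.4], [0.03, 0.0, 0.09, 0.0, -0.46, 0.0, 0.4]]]
end [0.5311 0.1191 0.2131] [ 3.1416e+00 -3.0000e-04  1.3300e+00] 17
```

jog_arm([
  [[-0.07,0,-0.07,0,0.41,0,0.4],[-0.06,0,-0.08,0,0.4,0,0.4],[0,0,0,0,0,0,0.4],[0,0,0,0,0,0,0.4],[0,0,0,0,0,0,0.4],[0,0,0,0,0,0,0.4],[0.19,0,-0.03,0,-0.27,0,0.4],[0.18,0,-0.03,0,-0.27,0,0.4],[0.19,0,-0.04,0,-0.27,0,0.4],[0.17,0,-0.03,0,-0.29,0,0.4],[0.17,0,-0.05,0,-0.29,0,0.4],[0.17,0,-0.05,0,-0.3,0,0.4],[0.17,0,-0.05,0,-0.29,0,0.4]],
])

```text
time: 12.38
tool_pos: [0.5239, 0.09, 0.2283]
tool_rot: [3.141, -0.696, 1.33]
contact_force: [0.7, -0.3, -1.7]
opening: 0.0538
```

jog_arm([
  [[0.08,0,0.03,0,-0.47,0,0.4],[0.09,0,0.03,0,-0.46,0,0.4],[0.09,0,0.02,0,-0.47,0,0.4],[0.08,0,0.02,0,-0.46,0,0.4],[0.09,0,0,0,-0.47,0,0.4],[0,0,0.09,0,-0.46,0,0.4],[0.02,0,0.1,0,-0.47,0,0.4],[0.01,0,0.09,0,-0.46,0,0.4],[0.03,0,0.09,0,-0.47,0,0.4],[0.03,0,0.09,0,-0.46,0,0.4]],
])

```text
time: 13.62
tool_pos: [0.5308, 0.1195, 0.2133]
tool_rot: [-3.141, 0.002, 1.33]
contact_force: [0.2, -0.4, -3.0]
opening: 0.0533
```

```bash
python3 - <<'E'
from cell import *
import cv2
from plan import *
A=[];print(status.observe()['contact_force'],*cur())
for n,(x0,x1,y0,y1) in(('scene',(255,365,165,265)),('top',(185,295,160,260))):
    a,d=read_camera(n);A.append(cv2.resize(a[y0:y1,x0:x1,::-1],(400,363),interpolation=2))
cv2.imwrite('pics/s6.png',np.hstack(A))
E
```

```text
[ 0.15851038 -0.37246035 -3.02158272] [0.53078437 0.11946051 0.21327601] Rotation.from_matrix(array([[ 2.38726169e-01,  9.71086751e-01, -5.80817745e-04],
                            [ 9.71085456e-01, -2.38726805e-01, -1.59645117e-03],
                            [-1.68894934e-03, -1.82908994e-04, -9.99998557e-01]]))
```

View pics/s6.png

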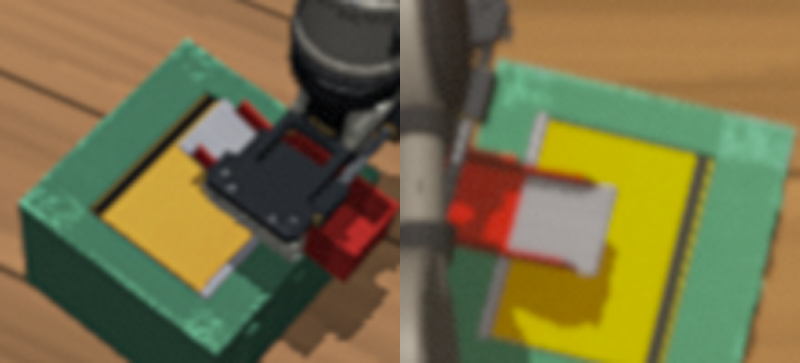

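```bash
python3 - <<'E'
from plan import *
p,R=cur();p0=p.copy();e=np.array([.466,-.2845,.17])
w=np.cumsum([.3,.6]+[.9]*8+[.6,.3]);w/=w[-1]
plan(p,R,[(p0+(e-p0)*np.array([t,t,max(0,(t-.6)/.4)]),down(1.33+.01*t),1) for t in w],.4)
E
```

```text
[[[-0.27, 0.02, 0.0, -0.01, 0.0, 0.01, 0.4], [-0.55, 0.05, 0.0, 0.0, 0.0, 0.0, 0.4], [-0.82, 0.06, 0.0, 0.0, 0.0, -0.01, 0.4], [-0.81, 0.07, 0.0, 0.0, 0.0, -0.01, 0.4], [-0.82, 0.06, 0.0, 0.0, 0.0, 0.0, 0.4], [-0.82, 0.07, 0.0, 0.0, 0.0, -0.01, 0.4], [-0.82, 0.06, 0.0, 0.0, 0.0, -0.01, 0.4], [-0.82, 0.06, 0.21, 0.0, 0.0, 0.0, 0.4], [-0.81, 0.07, 0.22, 0.0, 0.0, -0.01, 0.4], [-0.82, 0.06, 0.21, 0.0, 0.0, -0.01, 0.4], [-0.55, 0.04, 0.15, 0.0, 0.0, 0.0, 0.4], [-0.27, 0.02, 0.07, 0.0, 0.0, 0.0, 0.4]]]
end [ 0.4661 -0.2845  0.1698] [3.1412e+00 2.0000e-04 1.3395e+00] 12
```

jog_arm([
  [[-0.27,0.02,0,0,0,0.01,0.4],[-0.55,0.05,0,0,0,0,0.4],[-0.82,0.06,0,0,0,-0.01,0.4],[-0.81,0.07,0,0,0,-0.01,0.4],[-0.82,0.06,0,0,0,0,0.4],[-0.82,0.07,0,0,0,-0.01,0.4],[-0.82,0.06,0,0,0,-0.01,0.4],[-0.82,0.06,0.21,0,0,0,0.4],[-0.81,0.07,0.22,0,0,-0.01,0.4],[-0.82,0.06,0.21,0,0,-0.01,0.4],[-0.55,0.04,0.15,0,0,0,0.4],[-0.27,0.02,0.07,0,0,0,0.4],[0,0,0,0,0,0,0.4]],
])

```text
time: 15.35
tool_pos: [0.4649, -0.287, 0.1704]
tool_rot: [3.141, -0.001, 1.335]
contact_force: [0.2, 0.8, -1.9]
opening: 0.054
```

jog_arm([
  [[0,0,0.3,0,0,0,0.4],[0,0,0.5,0,0,0,0.4],[0,0,0.6,0,0,0,0.4],[0,0,0.6,0,0,0,0.4],[0,0,0.4,0,0,0,0.4],[0,0,0.25,0,0,0,0.4],[0,0,0.15,0,0,0,0.4],[0,0,0.1,0,0,0,0.4],[0,0,0,0,0,0,0.4]],
])

```text
time: 16.48
tool_pos: [0.4659, -0.2863, 0.0256]
tool_rot: [3.141, 0.0, 1.337]
contact_force: [0.5, -0.2, -1.7]
opening: 0.0539
```

Now the last 14 mm, down to touch.

jog_arm([
  [[0,0,0.08,0,0,0,0.4],[0,0,0.08,0,0,0,0.4],[0,0,0.06,0,0,0,0.4],[0,0,0.04,0,0,0,0.4],[0,0,0.02,0,0,0,0.4],[0,0,0,0,0,0,0.4]],
])

```text
time: 17.23
tool_pos: [0.4657, -0.2866, 0.0119]
tool_rot: [3.141, 0.0, 1.337]
contact_force: [-3.4, -0.7, 3.1]
opening: 0.0534
```

jog_arm([
  [[0,0,0,0,0,0,0.7],[0,0,0,0,0,0,1],[0,0,0,0,0,0,1],[0,0,0,0,0,0,1],[0,0,0,0,0,0,1],[0,0,0,0,0,0,1]],
])

```text
time: 17.98
tool_pos: [0.4658, -0.2863, 0.0115]
tool_rot: [3.141, 0.0, 1.337]
contact_force: [0.2, 0.2, -0.5]
opening: 0.0918
```

jog_arm([
  [[0,0,-0.2,0,0,0,1],[0,0,-0.4,0,0,0,1],[0,0,-0.7,0,0,0,1],[0,0,-0.8,0,0,0,1],[0,0,-0.8,0,0,0,1],[0,0,-0.8,0,0,0,1],[-0.5,0,-0.5,0,0,0,1],[-0.8,-0.4,0,0,0,0,1],[-0.8,-0.8,0,0,0,0,1],[-0.5,-0.4,0,0,0,0,1],[0,0,0,0,0,0,1]],
])

```text
time: 19.35
tool_pos: [0.3561, -0.3954, 0.2222]
tool_rot: [3.14, 0.001, 1.333]
contact_force: [0.1, 1.0, -0.0]
opening: 0.0918
```

```bash
python3 - <<'E'
from cell import *
import cv2
from plan import *
print(status.observe()['tool_pos'])
for n in('scene','top'):
    a,d=read_camera(n);np.savez(n+'7.npz',p=a,d=d);cv2.imwrite(f'pics/{n}7.png',a[:,:,::-1])
a=np.load('top7.npz')['p'];b=np.load('scene7.npz')['p']
cv2.imwrite('pics/z7.png',np.hstack([cv2.resize(a[170:290,180:300,::-1],(400,400),interpolation=2),cv2.resize(b[150:220,190:260,::-1],(400,400),interpolation=2)]))
E
```

```text
[ 0.35611469 -0.39537459  0.22217099]
```

View pics/top7.png

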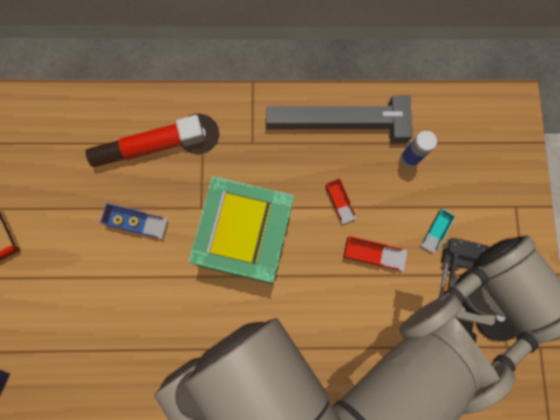

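View pics/scene7.png

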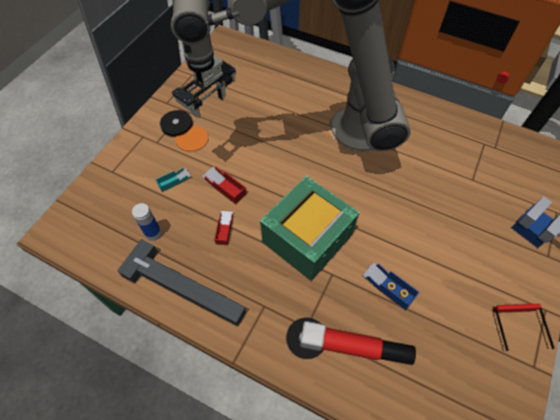

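View pics/z7.png

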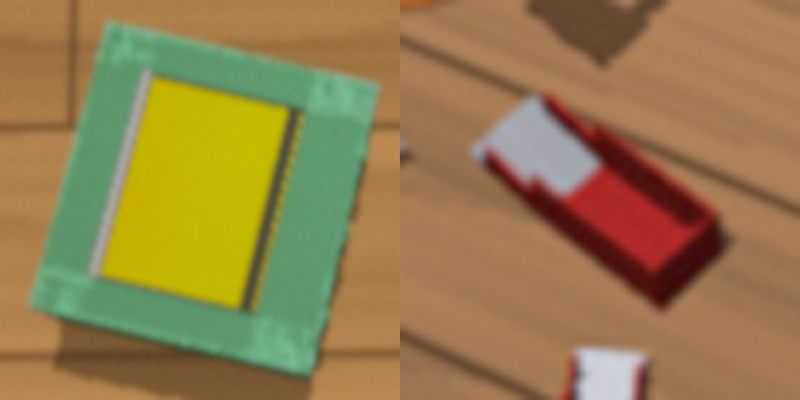

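Top view: the red pan at (375,253) is upright and empty. The flap at (238,228) is shut, the blue pan at (134,221) hasn't moved, and there are no offcuts on the bench.

```bash
python3 -c "
from cell import ticket,status
print(status.observe()['time']);print(ticket.hand_in())"
```

```text
19.45
the job is handed in; nothing more can be done
None
```

The job is handed in at 19.45 s. I gripped the red pan across its width, carried it level over the hinge side of the bin and pushed the flap open with the lip. I then tipped the pan to about 50°, going on to about 57°, with a hold at each angle. The empty pan went back about where it had stood, upright, and the gripper moved clear.

My last pictures, from both cameras, show these results:
- **Red pan:** it stands upright and empty.
- **Flap:** it is flush with the bin top.
- **Blue pan:** it still has both bushings and stands where it was.
- **Offcuts:** none are left in the pan, on the flap, on the bin top or on the bench. I couldn't see into the closed bin, so I am inferring that both are inside.

The contact forces reported after each move never went above about 5 N. No check failed. The wrist force readings were too noisy to confirm the 0.6 N weight drop of the two offcuts (−2.4 N before tipping, −3.0 N and −1.7 N after).

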